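Hold the strainer cap at its vent mark

TASK

Slide the orange-handled cap straight out of its parking dock, out from under the two yellow lips, and fit it into the blue strainer housing with its pins through the notches (handle in line with the green marks) until it sits flush on the collar. Then turn it clockwise, seen from above, until the handle lines up with the yellow vent marks, half-way to the red lock marks, without ever turning it past the lock click. Finish still gripping the cap and holding it there against its return spring, so that the line can vent; leave the jar, the nozzle and the brass coupling alone.

Things in the scene. Friction and masses are not known exactly. Their poses are not given: they have to be found in the camera images.
- cap_grip (a point): Cap: middle of its orange grip bar, half-way up. Bar 52 long (cap's x), 14 thick (y, grip across this), 46 high (z). It stands on a black disc, 80 diameter, 10 thick, whose top is 23 below this point. White ticks on the disc continue the bar's line. Same after half a turn; 0.13 to 0.25 kg. At the start the disc lies on the dock's ledges, bar across the slot.
- cap_disc (a point): Centre of the underside of the cap's disc, 33 below cap_grip, same axes. Beneath it a grey spigot, 40 diameter, hangs 24 down, its lower edge bevelled by 3 x 4. A steel pin, 10 diameter, crosses the spigot along x, its axis 17 below this point, its ends 30 either side of centre.
- collar (a point): Centre of the top of the fixed blue housing's collar: 104 diameter, top 110 above the table. Mouth 44 diameter with two notches 14 wide out to 35 from centre, at +x and -x, where the rim has green marks. Flange 10 thick, below it the pin can turn. Fully in, the disc lies on the collar: cap_disc at this point, cap_grip 33 above. Pipe stubs along x and -x to 92 out, tops 73 above the table.
- vent_mark (a point): One of two opposite yellow marks on the collar's rim, 47 from its centre, 45 degrees clockwise (seen from above) from the green marks. Red lock marks lie 90 degrees clockwise from green. A wall stops the pin turning anticlockwise from the notches. A sprung ball makes the lock click: felt from about 59 degrees, snapping over at 75.
- return_ring (a joint): Sprung ring inside the housing, 0 at rest, growing as the pin turns it clockwise (rad). The pin meets it about 0.12 rad after the notches; with the bar at the yellow marks it reads about 0.66. Its spring pushes the cap back with 0.06 to 0.13 N m, so a released cap swings back towards green. Beyond 1.2 the cap is past the click.
- dock_ledge (a point): Fixed aluminium parking dock: centre of its slot at the height of the two ledges carrying the disc, 50 above the table. The slot runs along x, 66 wide, open to -x; rails from 30 on the -x side to 40 on the +x side; side walls 84 apart.
- dock_lips (a point): Centre between the dock's two yellow lips, level with their tops, 18.5 above dock_ledge, same axes. The lips' undersides are 12.5 above the ledges, with a 66 gap between them, overhanging the disc's edges along the whole rails: the cap must slide along -x until its centre is over 70 from dock_ledge before it can rise. Nothing stands above the lips or before the open end.
- seed_jar_mid (a point): Amber seed jar with green cap, 68 in diameter, 95 high; its centre. Bystander.
- nozzle_mid (a point): Black spray nozzle, 44 in diameter, 62 high; its centre. Bystander.
- coupling_mid (a point): Brass pipe coupling, 52 in diameter, 56 high; its centre. Bystander.
Not all that is in view belongs to the job. What is shaped like the part that bears cap_grip but purple is not meant.

How it is judged (in metres and radians):
On the way, in this order (a step that is already met when the one before it is completed fails the run):
1. the cap has been slid out of the dock's open end, clear of the lips and not yet lifted away (x of cap_grip in the frame of dock_ledge below -0.066 m and z of cap_grip in the frame of dock_ledge below 0.06 m and horizontal distance between cap_grip and dock_ledge below 0.12 m).
2. the cap sits in the collar, pins through the notches, not yet turned (horizontal distance between cap_grip and collar below 0.005 m and z of cap_grip in the frame of collar below 0.037 m and angle between cap_grip's own z axis and vertical below 0.08 rad and angle between the x axis of cap_grip and the x axis of collar, either way round below 0.25 rad), for 0.1 s.
At the end, for the whole second after the job is handed in: The cap is seated on the collar (within 5 mm of centre, its disc no more than 4 mm off the collar, level within 0.08 rad), its bar within 0.14 rad (8 degrees) of the yellow marks with the return ring turned 0.4 to 0.95 rad, and the fingers still grip it with more than 1.5 N (horizontal distance between cap_grip and collar below 0.005 m and z of cap_grip in the frame of collar below 0.037 m and angle between cap_grip's own z axis and vertical below 0.08 rad and angle between the x axis of cap_grip and the x axis of collar, either way round between 0.645 and 0.925 rad and value of joint return_ring between 0.4 and 0.95 rad and contact force between the fingers and cap above 1.5 N); the arm keeps its last pose, push and grip.
It fails at once if the cap is turned past the lock click (value of joint return_ring above 1.2 rad).
It fails at once if a bystander is moved more than 25 mm (distance of any of seed_jar_mid, nozzle_mid, coupling_mid from where it was at the start of the episode above 0.025 m).
It also fails if it takes over 56 s, if anything falls off the work surface, if the arm or the gripper's body presses on something with over 40 N, if the wrist force passes 120 N, or if a joint passes its speed limit or range.

ROBOT

A 6-joint arm with a two-finger parallel gripper is mounted at the origin on the work surface. World frame = base frame: x ahead of the robot, y to its left, z up, the work surface at z = 0. Lengths are in m, angles in degrees, forces in N, time in s.
With the tool pointing down it reaches from about 0.35 to 0.875 m from the base axis. Payload 4.2 kg.
Tool frame: the origin (TCP) lies on the front face of the gripper's body, between the roots of the fingers; the fingertips stand 70 mm ahead of it and the grasp point (between the pads) lies 51 mm ahead of it; z points along the fingers, y is the line along which they close (so a half turn about z gives the same grasp; the last joint's range is limited). The gripper opens to 87 mm and grips with 3 to 60 N. Pads are 19 mm wide; open, the fingers measure 117 mm over their backs; the gripper's body (75 mm by 190 mm) begins 51 mm behind the grasp point.
Start: joints at [-60.928, 22.042, 0.453, 0, -68.411, -14.817], TCP at [0.154, -0.606, 0.292] pointing down, gripper open.
Joint ranges: [-179.83, 179.83], [-69.29, 118.12], [-61.27, 80.66], [-181.25, 117.63], [-171.15, -9.14], [-177.46, 177.46]. Speed limits (degrees/s): [159.86, 159.86, 180, 180, 180, 180].

INTERFACE

Orientations are given as a 3x3 rotation matrix whose columns are the frame's x, y, z axes.
In Python, from station import r gives the robot as it stands.
- The arm moves only by the shell command python3 -m pendant 'ROWS' [OPENING]. ROWS is JSON, a list of rows, each a list of 2 entries, a list of its own where there are three numbers: the shift along the tool's x, y, z in mm, then the turn, a rotation vector about the tool's x, y, z in rad. A call has 1 to 10 rows; each row is the pose to reach, as a shift and turn from the pose commanded when the call began, along the tool's axes at that moment; what a row does not reach only later rows make up. A row lasts 1/10 s, in which the tool goes at most 50 mm and 8.59 degrees, less where a joint would pass 70% of its speed; a pose out of reach is approached as far as the arm can. A call with a gripper value outside its range is refused whole. OPENING is the opening, from 0 (shut) to 1 (fully open), set as the call begins (- or left out, the last holds). The fingers move at their own pace and stop on an object; the grip force is fixed at half the most. Time passes only in rows, so rows that repeat a pose let the fingers close. It gives the time, the measured TCP pose, the force, the opening and the grip force at its end, in the units of the state.
- r.sense(): the state, without advancing time (a new reading comes with each control period).
- r.capture(name): name is "scene" or "top"; returns a dict with "frame" (480x640x3 uint8, red, green, blue), "vertical_fov" (degrees; the focal length in pixels is half the picture's height over the tangent of half this angle, whatever the lens; pixels are square), "cx", "cy" (the principal point, pixels), "rvec" (rotation vector, rad) and "tvec" (3), from world to camera coordinates, as OpenCV has them. Camera axes: x right, y down, z forward; pixel columns grow to the right and rows downward; lengths in m; the calibration is good to about 2 mm. A picture is of the moment at which its call begins. There is no depth.
- r.finish_job(): hands the job in; it is judged then, once.
The state is a dict: "time_s": time; "joints": joint angles; "joint_velocities": joint speeds; "effort": joint torques, N m; "tcp_pos": TCP position; "ee_rot": TCP orientation; "wrist_force": force on the tool from outside, world axes, zero at the start; "moment": the same for the moment, N m; "gripper_width": opening from 0.0 (shut) to 1.0 (fully open); "gripper_force": force on a finger pad.
Only numpy, scipy, OpenCV 4.12 (cv2) and the standard library are available. Lean on these libraries where they do the work, as an engineer would, in place of code of your own. Each camera call takes 0.05 s, during which the arm holds its last target. There are 200 camera calls.

## Working session

There is one attempt and no reset: what is moved stays moved. The work goes in short steps, Python scripts to look and compute and a shell command to move; the robot and the scene stay as the last step left them, time stands still between calls to the robot, and variables do not carry over. Pictures are saved under pics/ and viewed, at most 10 in all, crops included, and the job is handed in when it is done.

```bash
mkdir -p pics; ls
python3 - <<'E'
from station import r
import cv2,json,numpy as np,pickle
for n in("scene","top"):
    c=r.capture(n); cv2.imwrite(f"pics/{n}0.png",c["frame"][:,:,::-1]); pickle.dump(c,open(f"{n}0.pkl","wb"))
    print(n,{k:v for k,v in c.items() if k!="frame"})
print(r.sense())
E
```

```text
pics
scene {'vertical_fov': 42.011783253132734, 'cx': 317.4544154818595, 'cy': 239.67704283182678, 'rvec': array([ 1.37135933,  2.08332625, -0.9879689 ]), 'tvec': array([ 0.24460912, -0.26023088,  1.55643688])}
top {'vertical_fov': 46.08357056429361, 'cx': 322.32617966456326, 'cy': 246.29989844011166, 'rvec': array([ 2.17616214, -2.1866602 ,  0.13753767]), 'tvec': array([-0.04013801,  0.57993313,  1.2678784 ])}
{'time_s': 0.1, 'joints': array([-6.09288050e+01,  2.20885921e+01,  3.86686111e-01, -2.66961450e-02,
       -6.84108327e+01, -1.48174834e+01]), 'joint_velocities': array([-0.07125083, -0.09120069,  0.27950998,  0.13149729, -0.03950098,
        0.05484706]), 'effort': array([-2.63941847e-04, -3.91689348e+01,  1.87934411e+01,  4.23189104e+00,
        1.34742603e-02, -6.77923936e-05]), 'tcp_pos': array([ 0.15382256, -0.60535764,  0.29123541]), 'ee_rot': array([[-9.69257240e-01, -2.46048918e-01, -5.77393519e-04],
       [-2.46049581e-01,  9.69255321e-01,  1.93024815e-03],
       [ 8.47062730e-05,  2.01297442e-03, -9.99997970e-01]]), 'wrist_force': array([-0.67419877, -0.65116527, -0.13510362]), 'moment': array([0.02533061, 0.01264618, 0.09014686]), 'gripper_force': 0.0, 'gripper_width': 0.999136799832546}
```

View pics/scene0.png

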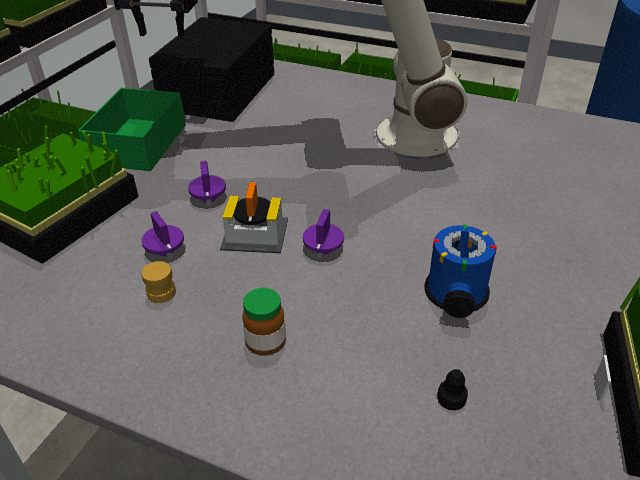

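View pics/top0.png

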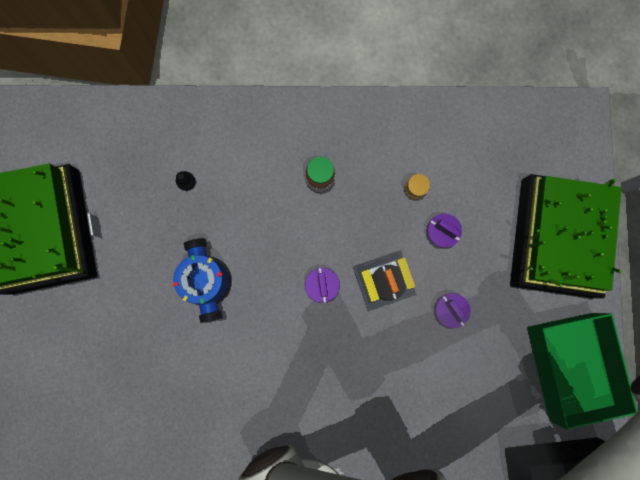

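Scene: the orange cap sits in the dock at (252,205), the housing at (463,250). Top: the dock is at (387,281), the housing at (200,279). There are three purple look-alikes in the top view at (322,285), (445,231) and (453,311). Only the part at (391,281) is orange and between yellow lips, so it is the one meant. I'll enlarge it to confirm.

```bash
cat > h.py <<'E'
import cv2,pickle,numpy as np
class Cam:
    def __init__(s,c):
        s.c=c;s.f=240/np.tan(np.radians(c["vertical_fov"]/2));s.R=cv2.Rodrigues(c["rvec"])[0];s.t=c["tvec"]
        s.img=c["frame"];s.hsv=cv2.cvtColor(s.img,cv2.COLOR_RGB2HSV);s.o=-s.R.T@s.t
    def plane(s,u,v,z):
        d=s.R.T@np.array([(u-s.c["cx"])/s.f,(v-s.c["cy"])/s.f,1]);return s.o+d*(z-s.o[2])/d[2]
    def proj(s,p):
        q=s.R@np.asarray(p)+s.t;return q[:2]/q[2]*s.f+[s.c["cx"],s.c["cy"]]
    def mask(s,lo,hi,box):
        m=cv2.inRange(s.hsv,np.array(lo),np.array(hi));k=np.zeros_like(m);x0,y0,x1,y1=box;k[y0:y1,x0:x1]=255;return m&k
    def blobs(s,lo,hi,box,amin=4):
        n,l,st,ce=cv2.connectedComponentsWithStats(s.mask(lo,hi,box));return [(ce[i],st[i,4]) for i in range(1,n) if st[i,4]>=amin]
E
python3 - <<'E'
from h import *
T=Cam(pickle.load(open("top0.pkl","rb")));S=Cam(pickle.load(open("scene0.pkl","rb")))
im=lambda C,x,y,w,h:cv2.resize(C.img[y:y+h,x:x+w,::-1],(400,300),interpolation=cv2.INTER_CUBIC)
cv2.imwrite("pics/crop0.png",np.vstack([np.hstack([im(T,345,240,88,66),im(S,205,170,100,75)]),np.hstack([im(T,156,240,88,66),im(S,413,215,100,75)])]))
for nm,C,bd,bh in(("top",T,(345,240,433,315),(150,230,250,330)),("scene",S,(205,170,305,255),(410,215,515,320))):
    print(nm,C.o)
    for k,lo,hi,b,z in(("lip",(22,130,100),(32,255,255),bd,.0685),("orange",(5,150,80),(18,255,255),bd,.106),
      ("green",(50,100,60),(85,255,255),bh,.11),("yel",(22,120,100),(34,255,255),bh,.11),("red",(0,150,80),(4,255,255),bh,.11),("red",(172,150,80),(180,255,255),bh,.11)):
        for c,a in C.blobs(lo,hi,b): print(k,c.round(1),a,C.plane(*c,z).round(4))
E
```

```text
top [ 0.44916131 -0.01007122  1.32045516]
lip [405.7 273.2] 259 [ 0.515  -0.2275  0.0685]
lip [369.8 285.4] 280 [ 0.4883 -0.1469  0.0685]
orange [391.3 280.6] 168 [ 0.497  -0.1893  0.106 ]
green [192.5 257.2] 11 [0.5492 0.2373 0.11  ]
green [201.8 301. ] 13 [0.4557 0.2159 0.11  ]
yel [209.5 259.7] 13 [0.5437 0.201  0.11  ]
yel [184.8 298. ] 13 [0.4623 0.2521 0.11  ]
red [219.5 273.8] 4 [0.5135 0.1792 0.11  ]
red [219.  273.7] 10 [0.5136 0.1803 0.11  ]
red [175.5 283.8] 8 [0.4926 0.2722 0.11  ]
scene [1.34263266 0.33205426 0.79820236]
lip [230.2 206.8] 224 [ 0.5164 -0.2262  0.0685]
lip [273.3 208.8] 225 [ 0.4897 -0.1455  0.0685]
orange [251.  198.5] 308 [ 0.521  -0.1743  0.106 ]
green [464.6 226.1] 15 [0.4538 0.2158 0.11  ]
green [463.7 264.7] 49 [0.5541 0.2382 0.11  ]
yel [484.2 232.8] 16 [0.4589 0.2515 0.11  ]
yel [443.6 253.9] 20 [0.5406 0.2011 0.11  ]
red [435.8 240.8] 13 [0.5126 0.18   0.11  ]
red [493.4 246.6] 14 [0.4897 0.2736 0.11  ]
red [435.5 239. ] 4 [0.508  0.1783 0.11  ]
```

View pics/crop0.png

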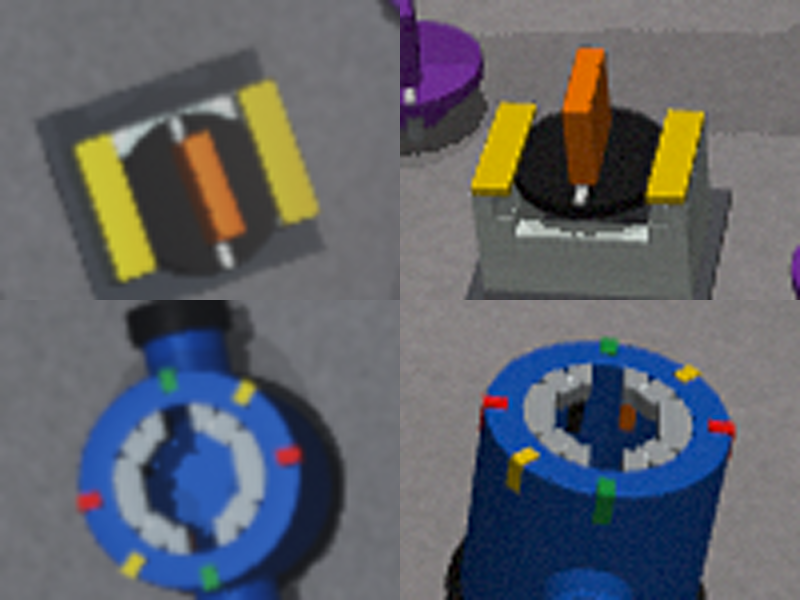

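The crop confirms it: the orange bar runs along the slot, and the closed end wall (pale strip) is on the far side, so the open end (-x) faces the robot. The green, yellow and red marks all agree: collar at (0.503, 0.2265), yaw 12.9°. The dock's yaw is about 18.3°, and its ledge centre is about (0.4976, -0.188).

```bash
cat > d.py <<'E'
import sys,numpy as np
from station import r
from scipy.spatial.transform import Rotation as Ro
# usage: d.py x y z yaw(bar, deg) -> shift (mm, tool axes), turn (rad); prints state
def show():
    s=r.sense();R=s["ee_rot"];bar=np.degrees(np.arctan2(R[1,0],R[0,0]))
    bar=(bar+90)%180-90
    print("t",round(s["time_s"],2),"tcp",s["tcp_pos"].round(4),"yaw",bar.round(2),"F",s["wrist_force"].round(1),"M",s["moment"].round(2),"w",round(s["gripper_width"]*87,1),"g",round(s["gripper_force"],1),"j6",s["joints"][5].round(1))
    return s,R,bar
if __name__=="__main__":
    s,R,bar=show()
    if len(sys.argv)>1:
        x,y,z,yaw=map(float,sys.argv[1:])
        T=Ro.from_euler("z",yaw,degrees=True).as_matrix()@np.diag([-1,1,-1.])
        print("shift mm",(R.T@(np.array([x,y,z])-s["tcp_pos"])*1000).round(1),"turn",Ro.from_matrix(R.T@T).as_rotvec().round(4))
E
python3 d.py .4976 -.188 .2 18.3
```

```text
t 0.1 tcp [ 0.1538 -0.6054  0.2912] yaw 14.24 F [-0.7 -0.7 -0.1] M [0.03 0.01 0.09] w 86.9 g 0.0 j6 -14.8
shift mm [-435.9  319.8   91.8] turn [ 0.002  -0.     -0.0708]
```

```bash
T='[[-436,320,0],[0.002,0,-0.071]]'; python3 -m pendant '[[[-436,320,0],[0.002,0,-0.071]],[[-436,320,0],[0.002,0,-0.071]],[[-436,320,0],[0.002,0,-0.071]],[[-436,320,0],[0.002,0,-0.071]],[[-436,320,0],[0.002,0,-0.071]],[[-436,320,0],[0.002,0,-0.071]],[[-436,320,0],[0.002,0,-0.071]],[[-436,320,0],[0.002,0,-0.071]],[[-436,320,0],[0.002,0,-0.071]],[[-436,320,0],[0.002,0,-0.071]]]' 0.65; python3 d.py .4976 -.188 .2 18.3
```

```text
time_s: 1.1
tcp_pos: [0.4725, -0.2178, 0.2921]
ee_rot: [[-0.949, -0.315, 0.0], [-0.315, 0.949, -0.002], [0.0, -0.002, -1.0]]
wrist_force: [1.1, -0.5, -0.4]
gripper_width: 0.647
gripper_force: 0.0
t 1.1 tcp [ 0.4725 -0.2178  0.2921] yaw 18.34 F [ 1.1 -0.5 -0.4] M [-0.13 -0.08  0.02] w 56.3 g 0.0 j6 -64.9
shift mm [-33.2  20.5  92.1] turn [-0.0018 -0.0003  0.0006]
```

```bash
python3 -m pendant '[[[-33,20,92],[-0.002,0,0]],[[-33,20,92],[-0.002,0,0]],[[-33,20,92],[-0.002,0,0]],[[-33,20,92],[-0.002,0,0]],[[-33,20,92],[-0.002,0,0]]]' ; python3 d.py .4976 -.188 .143 18.3
python3 - <<'E'
from h import *
from station import r
a=[]
for n,b in(("top",(345,230,443,330)),("scene",(205,150,305,255))):
    c=r.capture(n);C=Cam(c)
    for bl,ar in C.blobs((5,150,80),(18,255,255),b,20):print(n,bl.round(1),ar)
    x,y,w,h=(345,230,100,100) if n=="top" else (205,150,100,100)
    a.append(cv2.resize(c["frame"][y:y+h,x:x+w,::-1],(400,400),interpolation=cv2.INTER_CUBIC))
cv2.imwrite("pics/ap.png",np.hstack(a))
E
```

```text
time_s: 1.6
tcp_pos: [0.4976, -0.1913, 0.2021]
ee_rot: [[-0.949, -0.314, 0.003], [-0.314, 0.949, -0.001], [-0.003, -0.002, -1.0]]
wrist_force: [0.9, 0.3, 0.8]
gripper_width: 0.652
gripper_force: 0.0
t 1.6 tcp [ 0.4976 -0.1913  0.2021] yaw 18.31 F [0.9 0.3 0.8] M [-0.02  0.02 -0.03] w 56.7 g 0.0 j6 -68.2
shift mm [-0.9  3.3 59.1] turn [-0.0019  0.0026  0.0002]
scene [251.1 198.5] 310
```

View pics/ap.png

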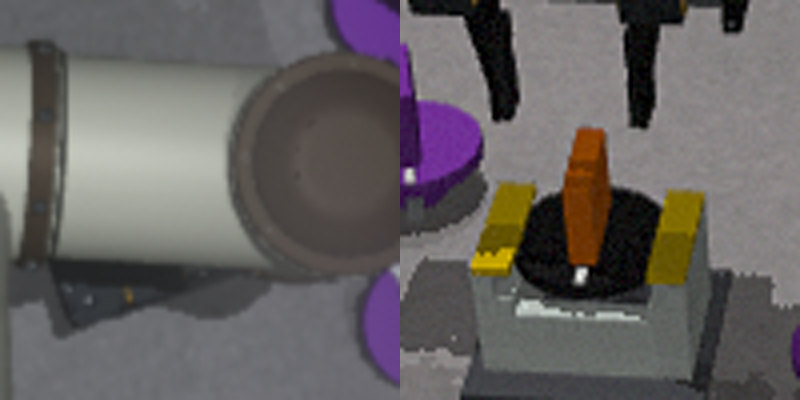

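Left: the arm hides the dock from above. Right: the fingertips (crop (505,115) and (640,120)) straddle the orange bar (590,190). I'll descend, staying above the lips, and close.

```bash
python3 -m pendant '[[[-1,2,28],[-0.002,0.002,0]],[[-1,2,44],[-0.002,0.002,0]],[[-1,2,52],[-0.002,0.002,0]],[[-1,2,57],[-0.002,0.002,0]],[[-1,2,57],[-0.002,0.002,0]],[[-1,2,57],[-0.002,0.002,0]]]'; python3 d.py;  python3 -m pendant '[[[0,0,0],[0,0,0]],[[0,0,0],[0,0,0]],[[0,0,0],[0,0,0]],[[0,0,0],[0,0,0]],[[0,0,0],[0,0,0]],[[0,0,0],[0,0,0]],[[0,0,0],[0,0,0]],[[0,0,0],[0,0,0]]]' 0; python3 d.py
```

```text
time_s: 2.3
tcp_pos: [0.4977, -0.1886, 0.1442]
ee_rot: [[-0.949, -0.314, -0.001], [-0.314, 0.949, 0.001], [0.0, 0.001, -1.0]]
wrist_force: [0.8, 0.5, -0.1]
gripper_width: 0.65
gripper_force: 0.0
t 2.3 tcp [ 0.4977 -0.1886  0.1442] yaw 18.32 F [ 0.8  0.5 -0.1] M [ 0.01 -0.04  0.02] w 56.5 g 0.0 j6 -68.3
time_s: 3.1
tcp_pos: [0.4971, -0.1884, 0.1432]
ee_rot: [[-0.949, -0.314, -0.003], [-0.314, 0.949, 0.001], [0.002, 0.002, -1.0]]
wrist_force: [0.2, -0.3, 0.1]
gripper_width: 0.158
gripper_force: 30.0
t 3.1 tcp [ 0.4971 -0.1884  0.1432] yaw 18.33 F [ 0.2 -0.3  0.1] M [-0.09  0.04  0.02] w 13.7 g 30.0 j6 -68.3
```

Gripped at 14 mm wide with almost no side force. Next I slide it out along -x (tool +x).

```bash
python3 -m pendant '[[[5,0,-0.3],[0,0,0]],[[12,0,-0.3],[0,0,0]],[[22,0,-0.3],[0,0,0]],[[32,0,-0.3],[0,0,0]],[[42,0,-0.3],[0,0,0]]]'; python3 d.py;  python3 -m pendant '[[[10,0,0],[0,0,0]],[[20,0,0],[0,0,0]],[[30,0,0],[0,0,0]],[[40,0,0],[0,0,0]],[[45,0,0],[0,0,0]],[[45,0,0],[0,0,0]],[[45,0,0],[0,0,0]]]'; python3 d.py
python3 - <<'E'
from h import *
from station import r
c=r.capture("scene");cv2.imwrite("pics/out.png",cv2.resize(c["frame"][110:260,180:340,::-1],(640,600),interpolation=cv2.INTER_CUBIC))
E
```

```text
time_s: 3.6
tcp_pos: [0.456, -0.2018, 0.1435]
ee_rot: [[-0.949, -0.314, -0.003], [-0.314, 0.949, 0.001], [0.003, 0.002, -1.0]]
wrist_force: [-0.1, -0.0, -2.5]
gripper_width: 0.16
gripper_force: 30.0
t 3.6 tcp [ 0.456  -0.2018  0.1435] yaw 18.31 F [-0.1 -0.  -2.5] M [ 0.01  0.03 -0.01] w 13.9 g 30.0 j6 -66.4
time_s: 4.3
tcp_pos: [0.4149, -0.2158, 0.1439]
ee_rot: [[-0.949, -0.315, -0.002], [-0.315, 0.949, 0.001], [0.001, 0.002, -1.0]]
wrist_force: [0.5, 0.7, -1.6]
gripper_width: 0.163
gripper_force: 30.0
t 4.3 tcp [ 0.4149 -0.2158  0.1439] yaw 18.33 F [ 0.5  0.7 -1.6] M [ 0.03 -0.01  0.03] w 14.2 g 30.0 j6 -64.1
```

View pics/out.png

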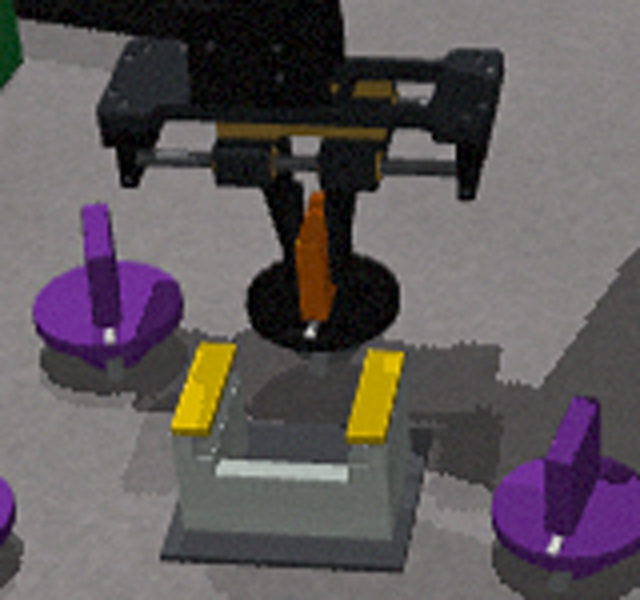

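The cap is clear of the dock's open end (crop (315,290)), with no lip contact. I slid it 86 mm. Now I lift and carry it to the housing.

```bash
python3 -m pendant '[[[2,0,-20],[0,0,0]],[[2,0,-50],[0,0,0]],[[2,0,-85],[0,0,0]],[[2,0,-120],[0,0,0]],[[2,0,-120],[0,0,0]]]'; python3 d.py .503 .2265 .263 12.9
```

```text
time_s: 4.85
tcp_pos: [0.4159, -0.2171, 0.2688]
ee_rot: [[-0.949, -0.316, 0.009], [-0.316, 0.949, -0.002], [-0.008, -0.005, -1.0]]
wrist_force: [0.1, 0.1, -0.6]
gripper_width: 0.157
gripper_force: 30.0
t 4.85 tcp [ 0.4159 -0.2171  0.2688] yaw 18.41 F [ 0.1  0.1 -0.6] M [ 0.01 -0.15 -0.01] w 13.7 g 30.0 j6 -64.0
shift mm [-222.7  393.4    5.7] turn [-0.0044  0.0078  0.0962]
```

```bash
python3 -m pendant '[[[-20,35,0],[0,0,0.01]],[[-40,71,0],[0,0,0.02]],[[-60,106,0],[0,0,0.03]],[[-80,142,0],[0,0,0.04]],[[-100,177,0],[0,0,0.05]],[[-120,212,0],[0,0,0.06]],[[-140,248,0],[0,0,0.07]],[[-160,283,0],[0,0,0.08]],[[-180,318,0],[0,0,0.09]],[[-200,354,0],[0,0,0.096]]]'; python3 -m pendant '[[[-12,21,0],[0,0,0]],[[-20,34,0],[0,0,0]],[[-23,40,0],[0,0,0]],[[-23,40,0],[0,0,0]],[[-23,40,0],[0,0,0]],[[-23,40,0],[0,0,0]]]'; python3 d.py .503 .2265 .24 12.9
```

```text
time_s: 5.85
tcp_pos: [0.4914, 0.1843, 0.2631]
ee_rot: [[-0.975, -0.222, -0.004], [-0.222, 0.975, 0.001], [0.003, 0.001, -1.0]]
wrist_force: [0.6, 0.2, -0.5]
gripper_width: 0.159
gripper_force: 30.0
time_s: 6.45
tcp_pos: [0.5049, 0.2254, 0.2641]
ee_rot: [[-0.975, -0.221, -0.003], [-0.221, 0.975, 0.001], [0.003, 0.002, -1.0]]
wrist_force: [0.0, -0.3, -1.8]
gripper_width: 0.161
gripper_force: 30.0
t 6.45 tcp [0.5049 0.2254 0.2641] yaw 12.75 F [ 0.  -0.3 -1.8] M [-0.01  0.04  0.01] w 14.0 g 30.0 j6 -118.0
shift mm [ 1.5  1.4 24.1] turn [ 0.0017 -0.0025 -0.0026]
```

Run:
```python
from h import *
from station import r
a=[]
for n in("scene","top"):
    c=r.capture(n);C=Cam(c);pickle.dump(c,open(n+"1.pkl","wb"))
    u,v=C.proj([.503,.2265,.18]).round().astype(int)
    print(n,u,v)
    p=C.img[max(v-50,0):v+50,u-50:u+50,::-1]; a.append(cv2.resize(p,(400,400),interpolation=cv2.INTER_CUBIC))
    for k,lo,hi in(("or",(5,150,60),(18,255,255)),("white",(0,0,150),(180,50,255))):
        for b,ar in C.blobs(lo,hi,(u-50,v-70,u+50,v+50),3):print(k,b.round(1),ar,C.plane(*b,.203 if k=="or" else .18).round(4))
cv2.imwrite("pics/hov.png",np.hstack(a))
```

```text
scene 470 211
or [472.1 199.6] 363 [0.5019 0.2265 0.203 ]
or [469.4 243.6] 21 [0.6119 0.2478 0.203 ]
white [442.7 211.3] 3 [0.5198 0.1857 0.18  ]
white [469.  222.5] 10 [0.5323 0.2319 0.18  ]
top 190 277
```

View pics/hov.png

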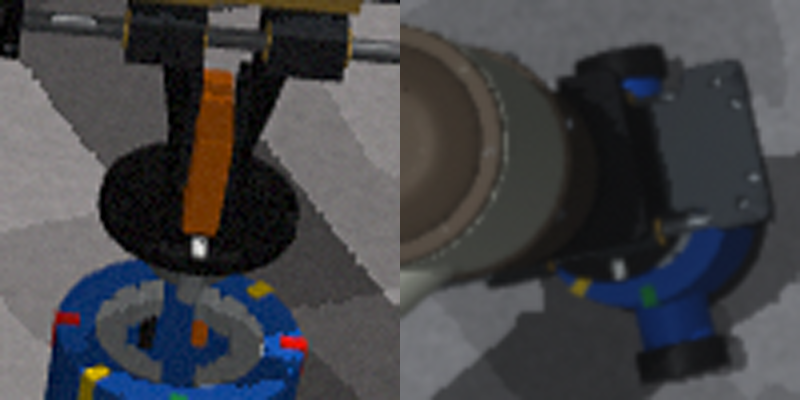

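The left half shows the cap hanging over the housing, with its disc centre near crop (199,207) and its tick at (198,246). I'll convert the disc ellipse and ticks into a cap position.

Run:
```python
from h import *
T=Cam(pickle.load(open("top0.pkl","rb")));S0=Cam(pickle.load(open("scene0.pkl","rb")));S=Cam(pickle.load(open("scene1.pkl","rb")));T1=Cam(pickle.load(open("top1.pkl","rb")))
W=((0,0,150),(180,60,255))
for n,C,b,z in(("T0",T,(375,255,405,305),.06),("S0",S0,(240,205,262,225),.06),("T1",T1,(180,260,205,310),.18),("S1",S,(460,215,480,230),.18)):
    for c,a in C.blobs((0,0,120),(180,70,255),b,3):print(n,c.round(1),a,C.plane(*c,z).round(4))
# disc ellipse in S1: fit to dark mask outer contour (lower part, away from fingers)
m=S.mask((0,0,0),(180,255,45),(440,190,500,235))
m=cv2.morphologyEx(m,cv2.MORPH_OPEN,np.ones((2,2),np.uint8))
ys,xs=np.nonzero(m); print(xs.min(),xs.max(),ys.max())
# outer edge points per row (v>=205) cast to disc top plane, circle fit radius 40
P=[]
for v in range(208,230):
    q=xs[ys==v]
    if len(q)>4:P+=[S.plane(q.min()-.5,v,.18)[:2],S.plane(q.max()+.5,v,.175)[:2]]
P=np.array(P)
from scipy.optimize import least_squares
f=least_squares(lambda p:np.hypot(*(P-p[:2]).T)-p[2],[.503,.2265,.04],loss="soft_l1",f_scale=.001);print("circle",f.x.round(4))
for p in([.505,.2254,.18],):print(S.proj(p))
```

```text
T0 [391.8 263.1] 36 [ 0.5382 -0.198   0.06  ]
T0 [379.9 267.2] 28 [ 0.5291 -0.171   0.06  ]
T0 [394.  295.7] 13 [ 0.4652 -0.2016  0.06  ]
S0 [249.8 218.3] 10 [ 0.5246 -0.1792  0.06  ]
S1 [468.9 222.6] 11 [0.5327 0.2318 0.18  ]
446 495 230
circle [0.5075 0.2274 0.0411]
[468.91775515 211.95106417]
```

```bash
python3 -m pendant '[[[2.4,1.7,15],[0,0,-0.002]],[[2.4,1.7,28],[0,0,-0.002]],[[2.4,1.7,30],[0,0,-0.002]],[[2.4,1.7,30],[0,0,-0.002]],[[2.4,1.7,30],[0,0,-0.002]]]';python3 d.py .5022 .2265 .2045 12.9
python3 - <<'E'
from h import *
from station import r
a=[]
for n in("scene","top"):
    c=r.capture(n);C=Cam(c)
    u,v=C.proj([.503,.2265,.12]).round().astype(int)
    a.append(cv2.resize(C.img[v-40:v+40,u-40:u+40,::-1],(400,400),interpolation=cv2.INTER_CUBIC))
cv2.imwrite("pics/pre.png",np.hstack(a))
E
```

```text
time_s: 7.05
tcp_pos: [0.5027, 0.2278, 0.2349]
ee_rot: [[-0.975, -0.224, -0.001], [-0.224, 0.975, 0.002], [0.001, 0.002, -1.0]]
wrist_force: [0.9, 0.1, -1.9]
gripper_width: 0.161
gripper_force: 30.0
t 7.05 tcp [0.5027 0.2278 0.2349] yaw 12.93 F [ 0.9  0.1 -1.9] M [ 0.06 -0.03 -0.01] w 14.0 g 30.0 j6 -118.1
shift mm [ 0.8 -1.2 30.4] turn [ 0.0022 -0.0008  0.0006]
```

View pics/pre.png

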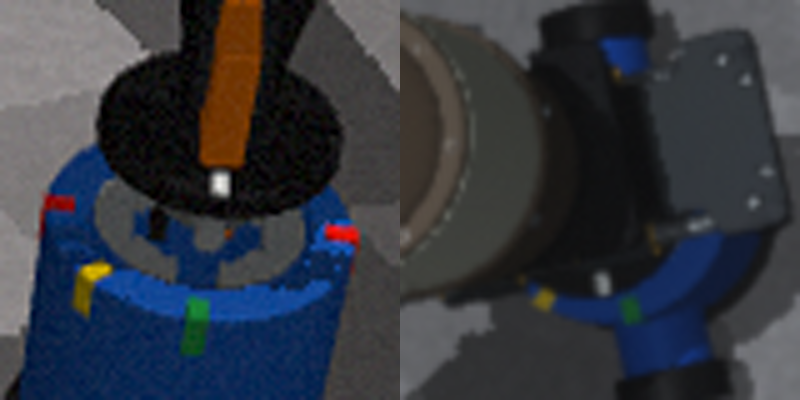

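The cap lines up with the housing: pin tip at crop (212,235), over the notch at (205,260). I lower it gently, shifting 1 mm in -y, and watch the force.

```bash
python3 -m pendant '[[[0.5,-1,3],[0,0,0]],[[0.5,-1,6],[0,0,0]],[[0.5,-1,9],[0,0,0]],[[0.5,-1,11],[0,0,0]],[[0.5,-1,11],[0,0,0]]]';python3 d.py .5022 .2265 .2045 12.9
```

```text
time_s: 7.65
tcp_pos: [0.5021, 0.2266, 0.2227]
ee_rot: [[-0.975, -0.224, -0.003], [-0.224, 0.975, 0.001], [0.003, 0.001, -1.0]]
wrist_force: [0.1, 0.1, -1.1]
gripper_width: 0.156
gripper_force: 30.0
t 7.65 tcp [0.5021 0.2266 0.2227] yaw 12.94 F [ 0.1  0.1 -1.1] M [-0.03 -0.06  0.02] w 13.6 g 30.0 j6 -118.1
shift mm [-0.1 -0.2 18.2] turn [ 0.0015 -0.0025  0.0007]
```

```bash
python3 -m pendant '[[[0,0,4],[0,0,0]],[[0,0,8],[0,0,0]],[[0,0,12],[0,0,0]],[[0,0,15],[0,0,0]],[[0,0,17],[0,0,0]],[[0,0,18],[0,0,0]],[[0,0,18.5],[0,0,0]],[[0,0,18.5],[0,0,0]]]';python3 d.py .5022 .2265 .2045 12.9
```

```text
time_s: 8.45
tcp_pos: [0.5022, 0.2267, 0.2046]
ee_rot: [[-0.975, -0.224, -0.002], [-0.224, 0.975, 0.001], [0.002, 0.002, -1.0]]
wrist_force: [2.6, -0.3, 0.6]
gripper_width: 0.156
gripper_force: 30.0
t 8.45 tcp [0.5022 0.2267 0.2046] yaw 12.94 F [ 2.6 -0.3  0.6] M [-0.18 -0.84  0.01] w 13.6 g 30.0 j6 -118.1
shift mm [ 0.1 -0.2  0.1] turn [ 0.0019 -0.0016  0.0007]
```

```bash
python3 -m pendant '[[[-0.3,0,1],[0,0,0]],[[-0.3,0,2],[0,0,0]],[[-0.3,0,2],[0,0,0]]]';python3 d.py .5022 .2265 .2045 12.9
```

```text
time_s: 8.75
tcp_pos: [0.5022, 0.2268, 0.2032]
ee_rot: [[-0.975, -0.224, -0.002], [-0.224, 0.975, 0.001], [0.002, 0.002, -1.0]]
wrist_force: [-0.9, -0.6, 4.0]
gripper_width: 0.154
gripper_force: 30.0
t 8.75 tcp [0.5022 0.2268 0.2032] yaw 12.95 F [-0.9 -0.6  4. ] M [-0.32 -0.05 -0.01] w 13.4 g 30.0 j6 -118.0
shift mm [ 0.1 -0.3 -1.3] turn [ 0.0018 -0.0019  0.0009]
```

```bash
python3 -m pendant '[[[0,0,1],[0,0,0]],[[0,0,1],[0,0,0]],[[0,0,1],[0,0,0]]]';python3 d.py
python3 - <<'E'
from h import *
from station import r
a=[]
for n in("scene","top"):
    c=r.capture(n);C=Cam(c)
    u,v=C.proj([.503,.2265,.12]).round().astype(int)
    a.append(cv2.resize(C.img[v-40:v+40,u-40:u+40,::-1],(400,400),interpolation=cv2.INTER_CUBIC))
cv2.imwrite("pics/seat.png",np.hstack(a))
E
```

```text
time_s: 9.05
tcp_pos: [0.5022, 0.2267, 0.2031]
ee_rot: [[-0.975, -0.224, -0.002], [-0.224, 0.975, 0.001], [0.001, 0.002, -1.0]]
wrist_force: [-1.8, -1.0, 8.6]
gripper_width: 0.157
gripper_force: 30.0
t 9.05 tcp [0.5022 0.2267 0.2031] yaw 12.97 F [-1.8 -1.   8.6] M [-0.44  0.55  0.  ] w 13.7 g 30.0 j6 -118.0
```

View pics/seat.png

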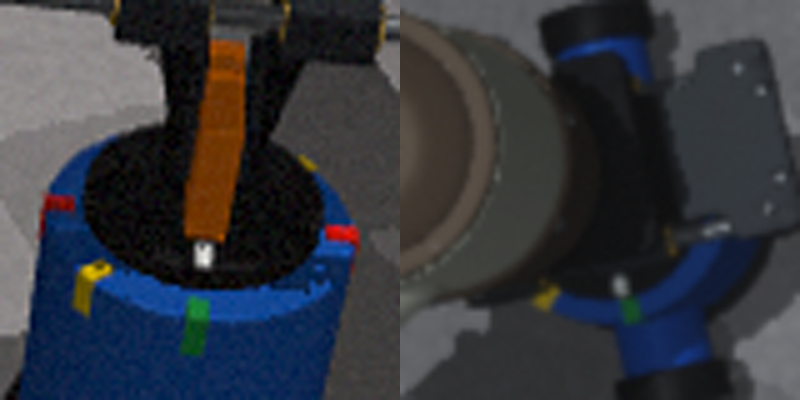

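The disc lies flat on the collar with no gap, and the white tick (204,255) is in line with the green mark (197,310). A further 1 mm command raised the force without any motion, so it is seated. Now I turn it clockwise.

```bash
python3 -m pendant '[[[0,0,-0.5],[0,0,0.05]],[[0,0,-0.5],[0,0,0.1]],[[0,0,-0.5],[0,0,0.15]],[[0,0,-0.5],[0,0,0.2]],[[0,0,-0.5],[0,0,0.25]],[[0,0,-0.5],[0,0,0.3]],[[0,0,-0.5],[0,0,0.35]],[[0,0,-0.5],[0,0,0.4]],[[0,0,-0.5],[0,0,0.45]],[[0,0,-0.5],[0,0,0.45]]]';python3 d.py .5022 .2267 .2031 -32.1
```

```text
time_s: 10.15
tcp_pos: [0.5027, 0.227, 0.2032]
ee_rot: [[-0.975, 0.222, -0.001], [0.222, 0.975, 0.002], [0.001, 0.002, -1.0]]
wrist_force: [0.6, -1.5, 5.2]
gripper_width: 0.159
gripper_force: 30.0
t 10.15 tcp [0.5027 0.227  0.2032] yaw -12.82 F [ 0.6 -1.5  5.2] M [-0.48 -0.33  0.07] w 13.8 g 30.0 j6 -143.8
shift mm [ 0.4 -0.4  0.1] turn [ 0.0014 -0.0013  0.3366]
```

```bash
python3 -m pendant '[[[0,0,0],[0,0,0.05]],[[0,0,0],[0,0,0.1]],[[0,0,0],[0,0,0.15]],[[0,0,0],[0,0,0.2]],[[0,0,0],[0,0,0.25]],[[0,0,0],[0,0,0.3]],[[0,0,0],[0,0,0.334]],[[0,0,0],[0,0,0.334]],[[0,0,0],[0,0,0.334]]]';python3 d.py .5022 .2267 .2031 -32.1
python3 - <<'E'
from h import *
from station import r
a=[]
for n in("scene","top"):
    c=r.capture(n);C=Cam(c)
    u,v=C.proj([.503,.2265,.12]).round().astype(int)
    a.append(cv2.resize(C.img[v-40:v+40,u-40:u+40,::-1],(400,400),interpolation=cv2.INTER_CUBIC))
    for b,ar in C.blobs((0,0,110),(180,60,255),(u-25,v-25,u+25,v+25),3):
        p=C.plane(*b,.12);print(n,b.round(1),ar,p.round(4),np.degrees(np.arctan2(p[1]-.2267,p[0]-.5025)).round(1))
cv2.imwrite("pics/vent.png",np.hstack(a))
E
```

```text
time_s: 11.05
tcp_pos: [0.5025, 0.2265, 0.2031]
ee_rot: [[-0.849, 0.529, -0.001], [0.529, 0.849, 0.001], [0.002, -0.0, -1.0]]
wrist_force: [0.7, -2.4, 6.1]
gripper_width: 0.157
gripper_force: 30.0
t 11.05 tcp [0.5025 0.2265 0.2031] yaw -31.9 F [ 0.7 -2.4  6.1] M [-0.79 -0.2   0.21] w 13.7 g 30.0 j6 -162.9
shift mm [0.4 0.  0. ] turn [-0.0002 -0.0016  0.0034]
scene [447.2 220.6] 200 [0.463  0.1858 0.12  ] -133.9
scene [481.8 230.2] 4 [0.4666 0.2473 0.12  ] 150.2
scene [451.5 245.8] 6 [0.5272 0.2098 0.12  ] -34.4
```

View pics/vent.png

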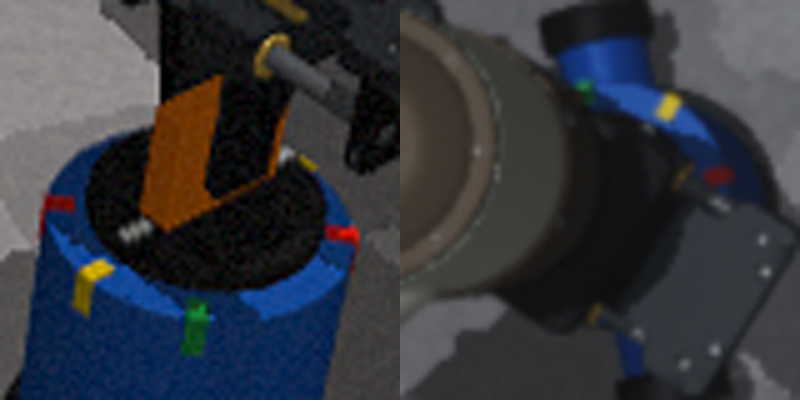

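The white ticks (scene (451.5,245.8) and (481.8,230.2)) give a bar angle of -31.7° against the yellow marks at -32.1°. The cap is still flush and gripped at 30 N, so I'll hand in.

```bash
python3 -c "
from station import r
print(r.finish_job())"
```

```text
the job is handed in; nothing more can be done
None
```

I handed the job in at about 11 s of robot time with the cap seated flush on the collar and turned to the yellow vent marks (measured within about 0.5°). It was still gripped and held against its spring, and no verdict was returned.

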